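Push a row of tube blocks home in a dry-block warmer

ROBOT

A 6-joint arm with a two-finger parallel gripper is mounted at the origin on a cart in front of the work surface, level with it; the furniture and walls round the work are solid. World frame = base frame: x ahead of the robot, y to its left, z up, the work surface at z = 0. Lengths are in m, angles in rad, forces in N, time in s.
With the tool pointing down it reaches from about 0.35 to 0.975 m from the base axis. Payload 4.9 kg.
Tool frame: the origin (TCP) lies at the very end of the fingers, on their centre line; the grasp point (between the pads) lies 19 mm behind it (ctrl.grasp_offset is the distance from the TCP to the grasp point, in m); z points along the fingers, y is the line along which they close (so a half turn about z gives the same grasp; the last joint's range is limited). The gripper opens to 85 mm and grips with 20 to 120 N. Pads are 22 mm wide; open, the fingers measure 114 mm over their backs; the gripper's body (76 mm by 85 mm) begins 54 mm behind the grasp point. The pads swing forward as they close: fully open they stand 13 mm farther back than shut.
Start: joints at [-1.315, 0.053, 1.613, -0, 1.476, -0.119], TCP at [0.229, -0.582, 0.231] pointing down, gripper open.
Joint ranges: [-3.01, 3.01], [-1.01, 2.22], [0.06, 2.58], [-1.02, 4.17], [0.09, 2.62], [-3.14, 3.14]. Speed limits (rad/s): [2.57, 2.57, 3.14, 3.14, 3.14, 3.14].

INTERFACE

Orientations are given as a rotation vector (axis times angle).
In Python, from station import ctrl, optics gives the robot as it stands.
- The arm moves only by the shell command python3 -m handwheel 'ROWS' [OPENING] [FORCE]. ROWS is JSON, a list of rows, each an object of numbers: "tx", "ty", "tz": the shift along the tool's x, y, z in mm; "roll": the turn about the tool's z in rad. A call has 1 to 12 rows; each row shifts and turns the commanded pose from where the row before left it, along the tool's axes as they then stand; what a row does not reach is not made up. A row lasts 1/12 s, in which the tool goes at most 41.7 mm and 7.16 degrees, less where a joint would pass 70% of its speed; a pose out of reach is approached as far as the arm can. A call with a gripper value outside its range is refused whole. OPENING is the finger opening in mm, from 0 to 85.4, set as the call begins (- or left out, the last holds). The fingers move at their own pace and stop on an object; FORCE is the grip in N (left out, the last holds). Time passes only in rows, so rows that do not move let the fingers close. It gives the time, the measured TCP pose, the force, the opening and the grip force at its end, in the units of the state.
- ctrl.get_obs(): the state, without advancing time (a new reading comes with each control period).
- optics.get_image(name): name is "scene" or "top"; returns (picture, depth): 480x640x3 uint8, red, green, blue; 480x640 float32, m along the optical axis (not along the pixel's ray), 0 where there is no reading.
- optics.camera_params(name): a dict with "mtx" (3x3 intrinsics, pixels), "extrinsics" (4x4, takes a point from camera to world coordinates). Camera axes: x right, y down, z forward; pixel columns grow to the right and rows downward; lengths in m; the calibration is good to about 2 mm. A picture is of the moment at which its call begins. camera_params takes no time and is no camera call.
- ctrl.finish_job(): hands the job in; it is judged then, once.
The state is a dict: "t": time; "q": joint angles; "dq": joint speeds; "effort": joint torques, N m; "tool_pos": TCP position; "tool_rot": TCP orientation; "contact_force": force on the tool from outside, world axes, zero at the start; "wrist_torque": the same for the moment, N m; "opening": finger opening in m; "grip_force": force on a finger pad.
Only numpy, scipy, OpenCV 4.12 (cv2) and the standard library are available. Lean on these libraries where they do the work, as an engineer would, in place of code of your own. Each camera call takes 0.05 s, during which the arm holds its last target. There are 200 camera calls.

TASK

Five aluminium tube blocks stand loosely one behind another on the loading shelf of the dry-block warmer: push them from behind, as one straight closed-up row and without lifting any, into the tunnel until the leading block is pressed firmly (10 to 15 N) on the contact plate hidden inside, so that heat passes from block to block. Feel for the plate and never press the row against it with more than 20 N. Then shut the lid over the row, and leave the spare block, the timer and the dropper bottle beside the warmer where they are.

Things in the scene. Friction and masses are not known exactly. Their poses are not given: they have to be found in the camera images.
- warmer: Base of the bench warmer, fixed: bare aluminium loading shelf near the robot, covered tunnel behind it, white control pod (78 mm high) left of the tunnel. Origin at bench level under the middle of the tunnel's mouth; x runs into the tunnel, y left, z up. The shelf lies 18 mm above the bench, 124 mm wide, from x = -140 mm to the mouth, with no side rails; the tunnel floor continues it.
- cover: White cover over the tunnel, fixed; origin and axes as the warmer. x = 0 to 163 mm, 122 mm wide, 80 mm high; roof open to x = 70 mm (lid). Inside, not measured and to be felt for: the heated contact plate, rigid, square to the lane, clamped with its face anywhere 102 to 132 mm behind the mouth. The closed row is 100 mm long, so its rear face ends 2 to 32 mm inside the mouth.
- lid (a joint): Angle of the lid over the tunnel's front: 0 shut (level), grows as it opens up and away from the robot; starts at 1.6 to 1.8 rad. Stiff hinge (0.09 N m friction): it stays where it is left, and is shut by pushing it over from behind (far side) and then down.
- mouth (a point): Middle of the tunnel's mouth on the shelf surface, 18 mm above the bench. From here inwards two cheeks (30 mm high) narrow the way from about 87 mm to 74 mm wide over 34 mm; then straight guide rails 74 mm apart run on. The blocks (70 mm wide) may catch here at 5 to 12 N; pressing on, or easing off and pushing again, frees them. Cover side walls 74 mm above the bench stand 106 mm apart.
- lid_hinge (a point): Middle of the lid's hinge line, 70 mm behind the mouth and 77.5 mm above the bench; the hinge line runs along the warmer's y.
- lid_edge (a point): Middle of the lid's free edge, 69.5 mm from the hinge. The lid is a plate 69 x 122 x 5 mm; a black tab 44 mm wide reaches 14 mm beyond this edge, and a lip hangs 10 mm from its underside at the edge. When shut, its top is level with the cover's roof, 80 mm above the bench.
- block1: Aluminium tube block, 20 mm thick (x) x 70 mm wide (y) x 40 mm high, 0.1 to 0.2 kg, with a single row of small capped tubes standing 6 mm proud: the leading block (farthest from the robot). Origin at the centre of its underside; at the start its x points about along the warmer's x, and there are gaps of a few mm to its neighbours.
- block2: Aluminium tube block, 20 mm thick (x) x 70 mm wide (y) x 40 mm high, 0.1 to 0.2 kg, with a single row of small capped tubes standing 6 mm proud: the second block. Origin at the centre of its underside; at the start its x points about along the warmer's x, and there are gaps of a few mm to its neighbours.
- block3: Aluminium tube block, 20 mm thick (x) x 70 mm wide (y) x 40 mm high, 0.1 to 0.2 kg, with a single row of small capped tubes standing 6 mm proud: the third block. Origin at the centre of its underside; at the start its x points about along the warmer's x, and there are gaps of a few mm to its neighbours.
- block4: Aluminium tube block, 20 mm thick (x) x 70 mm wide (y) x 40 mm high, 0.1 to 0.2 kg, with a single row of small capped tubes standing 6 mm proud: the fourth block. Origin at the centre of its underside; at the start its x points about along the warmer's x, and there are gaps of a few mm to its neighbours.
- block5: Aluminium tube block, 20 mm thick (x) x 70 mm wide (y) x 40 mm high, 0.1 to 0.2 kg, with a single row of small capped tubes standing 6 mm proud: the last block (nearest the robot; the one to push; the closed row drags with 2 to 6 N). Origin at the centre of its underside; at the start its x points about along the warmer's x, and there are gaps of a few mm to its neighbours.
- spare_block: An empty tube block of the same size that stands on the bench right of the loading shelf; not part of the row. Origin at the centre of its underside.
- timer: White digital timer, 68 x 62 x 18 mm, lying left of the loading shelf. Origin at the centre of its underside.
- dropper: Small white dropper bottle with a pointed cap, 26 mm across, 83 mm high, standing right of the tunnel. Origin at the centre of its underside.
Mind the look-alikes: they are no part of the job. Leave any yellow look-alike of the block4 alone.

How it is judged:
By the outcome, as a careful person would: the job done as asked, in the order asked, and still so for the second after the job is handed in, with the robot touching nothing.
It also fails if it takes over 61 s, if anything falls off the work surface, if the arm or the gripper's body presses on something with over 40 N, if the wrist force passes 120 N, or if a joint passes its speed limit or range.

## Working session

There is one attempt and no reset: what is moved stays moved. The work goes in short steps, Python scripts to look and compute and a shell command to move; the robot and the scene stay as the last step left them, time stands still between calls to the robot, and variables do not carry over. Pictures are saved under pics/ and viewed, at most 10 in all, crops included, and the job is handed in when it is done.

```bash
ls; mkdir -p pics; python3 - <<'E'
from station import ctrl, optics
import cv2, numpy as np
o=ctrl.get_obs(); print(o)
for n in("scene","top"):
    p,d=optics.get_image(n); cv2.imwrite(f"pics/{n}0.png",p[:,:,::-1]); np.savez(f"pics/{n}0.npz",p=p,d=d)
    c=optics.camera_params(n); print(n,c["mtx"].tolist(),np.round(c["extrinsics"],4).tolist())
E
```

```text
pics
{'t': 0.0, 'q': array([-1.31503126e+00,  5.33612944e-02,  1.61432743e+00,  1.76367066e-05,
        1.47599881e+00, -1.19006725e-01]), 'dq': array([ 0.00086914, -0.00050631, -0.00057922,  0.00045221, -0.00072704,
       -0.00148915]), 'effort': array([ 2.07825775e-03, -3.93679655e+01, -3.70173991e+01,  8.62602610e-05,
        7.12832581e-03, -5.76450887e-06]), 'tool_pos': array([ 0.22862649, -0.58099882,  0.23004031]), 'tool_rot': array([-3.08454366e+00, -5.84858858e-01,  1.97191676e-04]), 'contact_force': array([-4.24065873e-02,  9.72499050e-01,  1.68013402e-04]), 'wrist_torque': array([ 0.05199604, -0.02347963, -0.02038377]), 'grip_force': 0.0, 'opening': 0.08546296335086548}
scene [[541.4262325359165, 0.0, 310.4906236436358], [0.0, 541.4262325359165, 248.66902542044136], [0.0, 0.0, 1.0]] [[-0.8344, -0.4297, 0.3452, 0.2105], [-0.5509, 0.6321, -0.5449, 0.4413], [0.016, -0.6448, -0.7642, 0.7245], [0.0, 0.0, 0.0, 1.0]]
top [[579.9656556538453, 0.0, 318.8206048712722], [0.0, 579.9656556538453, 241.70290013796904], [0.0, 0.0, 1.0]] [[0.0127, -0.9958, 0.0903, 0.4226], [-0.9997, -0.0109, 0.0203, -0.0072], [-0.0192, -0.0906, -0.9957, 0.9656], [0.0, 0.0, 0.0, 1.0]]
```

View pics/top0.png

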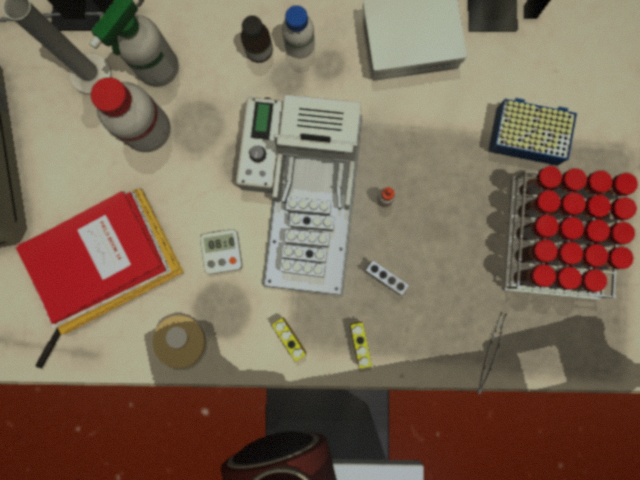

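View pics/scene0.png

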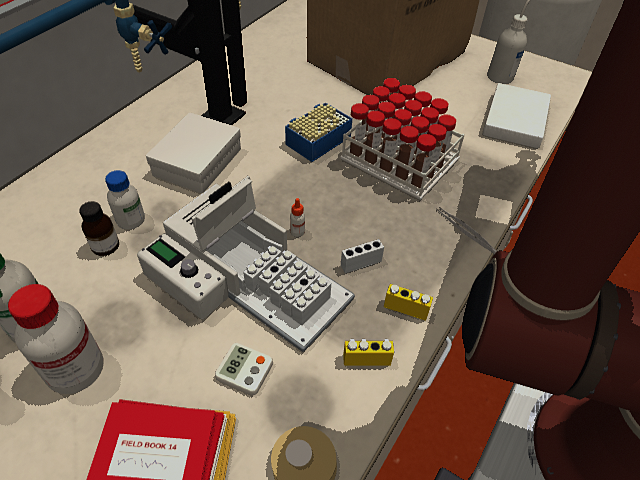

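The top view shows the shelf from about (264,290)-(342,293) up to the mouth near row 200. The row of five runs from (310,205) down to (302,268), with the lid upright near (318,135). Possible look-alikes are the yellow blocks at (288,338) and (360,345) and the grey spare at (386,277). The blocks to push are the five white-capped ones on the shelf, and the last is at (302,268).

```bash
cat > h.py <<'E'
import numpy as np, cv2
from station import optics
def cloud(n,d):
    c=optics.camera_params(n); K=c["mtx"];T=np.array(c["extrinsics"]); v,u=np.mgrid[0:480,0:640]
    P=np.stack([(u-K[0][2])/K[0][0]*d,(v-K[1][2])/K[1][1]*d,d],-1)
    return P@T[:3,:3].T+T[:3,3]
def ray(n,u,v,z):
    c=optics.camera_params(n); K=np.array(c["mtx"]);T=np.array(c["extrinsics"])
    r=T[:3,:3]@np.linalg.solve(K,[u,v,1]); return T[:3,3]+r*(z-T[2,3])/r[2]
E
python3 - <<'E'
from h import *
z=np.load("pics/top0.npz");p,d=z["p"],z["d"];W=cloud("top",d)
big=cv2.resize(p[85:305,225:415],None,fx=3.5,fy=2.7*3.5/2.7,interpolation=cv2.INTER_CUBIC)[:,:,::-1]
big=cv2.resize(p[85:305,225:415],(512,593),interpolation=cv2.INTER_CUBIC)[:,:,::-1];cv2.imwrite("pics/crop.png",big)
print("bench z",np.median(W[300:330,200:260,2]))
Z=W[...,2]
box=np.zeros((480,640),bool);box[150:310,225:365]=1
for lo,hi,nm in((.012,.024,"shelf"),(.050,.063,"tops55-60"),(.066,.09,"walls")):
    m=((Z>lo)&(Z<hi)&box).astype(np.uint8)
    n,l,s,c=cv2.connectedComponentsWithStats(m)
    for i in range(1,n):
        if s[i,4]>60: print(nm,s[i],np.round(c[i],0),"z",np.round(np.median(Z[l==i]),4), cv2.minAreaRect(W[l==i][:,:2].astype(np.float32)*1000))
# profile along col
for u in(285,300,307,315,345): print(u,[(v,int(Z[v,u]*1000)) for v in range(90,300,5)])
E
```

```text
bench z 0.00023504658009398938
shelf [ 262  150   96  145 6407] [311. 225.] z 0.0184 ((549.021484375, 27.120269775390625), (131.9771728515625, 242.08834838867188), 84.1667251586914)
shelf [225 229  17  42 567] [232. 251.] z 0.0164 ((494.55865478515625, 154.03939819335938), (67.9324722290039, 26.10755157470703), 1.8318614959716797)
tops55-60 [235 150  42  39 765] [256. 171.] z 0.0614 ((623.0507202148438, 113.19537353515625), (61.41765594482422, 62.228912353515625), 83.67326354980469)
tops55-60 [286 197  45  17 360] [308. 206.] z 0.0585 ((563.1925659179688, 29.529220581054688), (69.66152954101562, 19.7807674407959), 85.2994155883789)
tops55-60 [289 213  45  17 406] [310. 221.] z 0.0585 ((538.0306396484375, 23.922813415527344), (69.89968872070312, 20.497488021850586), 86.11408233642578)
tops55-60 [284 229  45  17 361] [306. 238.] z 0.0588 ((512.0401000976562, 30.984848022460938), (69.7733383178711, 20.348915100097656), 85.0640640258789)
tops55-60 [281 244  46  18 410] [304. 253.] z 0.0586 ((487.369140625, 35.20658874511719), (70.06473541259766, 20.212263107299805), 84.15547180175781)
to
[... 2078 characters left out ...]
 (190, 18), (195, 20), (200, 66), (205, 64), (210, 57), (215, 63), (220, 64), (225, 59), (230, 17), (235, 60), (240, 59), (245, 39), (250, 59), (255, 57), (260, 56), (265, 55), (270, 63), (275, 56), (280, 17), (285, 18), (290, 19), (295, 1)]
345 [(90, 2), (95, 1), (100, 0), (105, 82), (110, 80), (115, 81), (120, 79), (125, 80), (130, 82), (135, 81), (140, 81), (145, 148), (150, 148), (155, 102), (160, 82), (165, 17), (170, 21), (175, 19), (180, 19), (185, 21), (190, 18), (195, 33), (200, 73), (205, 66), (210, 18), (215, 17), (220, 20), (225, 20), (230, 18), (235, 16), (240, 18), (245, 15), (250, 16), (255, 13), (260, 15), (265, 14), (270, 0), (275, 1), (280, 2), (285, 1), (290, 0), (295, 0)]
```

View pics/crop.png

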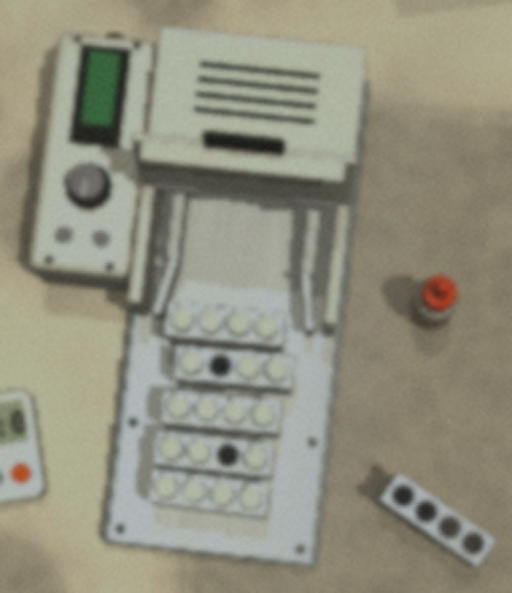

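The crop confirms the row: five white-capped grey blocks on the shelf, at crop x 150–290 and y 300–515. The spare is at (440,518), and the yellow blocks are outside the crop. The lane yaw is about -5.8° and the mouth is near (0.568, 0.025). I'll move over behind block5 and check the pose against the near shelf corners.

```bash
python3 -m handwheel '[{"roll":0.119},{"roll":0.119},{"roll":0.119},{"roll":0.119},{"tx":8,"ty":-37.5},{"tx":8,"ty":-37.5},{"tx":8,"ty":-37.5},{"tx":8,"ty":-37.5},{"tx":8,"ty":-37.5},{"tx":8,"ty":-37.5},{"tx":8,"ty":-37.5},{"tx":8,"ty":-37.5}]' 30 20
python3 - <<'E'
from h import *
z=np.load("pics/top0.npz");p,d=z["p"],z["d"];W=cloud("top",d);Z=W[...,2]
# shelf sides and near edge: edge of z~18 region, line fits, points by ray onto z=.018
m=((Z>.009)&(Z<.1)); L=[];R=[];N=[]
for v in range(222,284,2):
    r=np.where(m[v,255:365])[0]+255
    L.append(ray("top",r[0]-.5,v,.018)[:2]);R.append(ray("top",r[-1]+.5,v,.018)[:2])
for u in range(272,338,2): N.append(ray("top",u,np.where(m[260:305,u])[0][-1]+260.5,.018)[:2])
for A in(L,R,N):
    vx,vy,x,y=cv2.fitLine(np.float32(A)*1000,cv2.DIST_HUBER,0,.01,.01).ravel(); print(np.degrees(np.arctan2(vy,vx)),x,y)
# lid: points above 90mm
b=np.zeros_like(m);b[125:162,270:365]=1
q=W[b&(Z>.09)&(Z<.18)]; D=np.array([.995,-.101,0])
s=(q-[.5677,.0252,0])@D
for lo in np.arange(.09,.17,.01):
    k=(q[:,2]>=lo)&(q[:,2]<lo+.01); print(round(lo,2),k.sum(), np.round(np.percentile(s[k],[5,50,95])*1000,1) if k.any() else '')
E
```

```text
-5.801472 491.04898 98.7194
-5.642324 491.86362 -33.317104
84.12103 428.1822 35.314438
0.09 174 [68.5 69.5 70.6]
0.1 182 [69.6 70.6 71.7]
0.11 154 [70.6 71.6 72.3]
0.12 15 [71.7 72.9 73.9]
0.13 19 [73.6 74.3 75.1]
0.14 690 [65.3 72.  78.6]
0.15 166 [65.5 76.1 80.1]
0.16 73 [76.9 78.8 80.8]
0.17 0 $[0]: bad value
```

```bash
python3 -m handwheel '[{"tx":0,"ty":0,"tz":0,"roll":0.119},{"tx":0,"ty":0,"tz":0,"roll":0.119},{"tx":0,"ty":0,"tz":0,"roll":0.119},{"tx":0,"ty":0,"tz":0,"roll":0.119}]' 30 20
```

```text
t: 0.43
tool_pos: [0.2287, -0.5812, 0.2306]
tool_rot: [-3.136, 0.168, 0.001]
contact_force: [-0.9, 0.1, -0.6]
opening: 0.0388
grip_force: 0.0
```

```bash
python3 -m handwheel '[{"tx":8,"ty":-37.5,"tz":0,"roll":-0.006},{"tx":8,"ty":-37.5,"tz":0,"roll":0},{"tx":8,"ty":-37.5,"tz":0,"roll":0},{"tx":8,"ty":-37.5,"tz":0,"roll":0},{"tx":8,"ty":-37.5,"tz":0,"roll":0},{"tx":8,"ty":-37.5,"tz":0,"roll":0},{"tx":8,"ty":-37.5,"tz":0,"roll":0},{"tx":8,"ty":-37.5,"tz":0,"roll":0},{"tx":8,"ty":-37.5,"tz":0,"roll":0},{"tx":8,"ty":-37.5,"tz":0,"roll":0},{"tx":8,"ty":-37.5,"tz":0,"roll":0},{"tx":8,"ty":-37.5,"tz":0,"roll":0}]'
```

```text
t: 1.43
tool_pos: [0.3672, -0.141, 0.231]
tool_rot: [-3.138, 0.151, -0.0]
contact_force: [1.5, 0.2, -0.1]
opening: 0.0303
grip_force: 0.0
```

```bash
python3 -m handwheel '[{"tx":8,"ty":-37.5,"tz":0,"roll":0},{"tx":8,"ty":-37.5,"tz":0,"roll":0},{"tx":8,"ty":-37.5,"tz":0,"roll":0},{"tx":8,"ty":-37.5,"tz":0,"roll":0},{"tx":0,"ty":0,"tz":0,"roll":0},{"tx":0,"ty":0,"tz":0,"roll":0},{"tx":0,"ty":0,"tz":0,"roll":0}]'
```

```text
t: 2.02
tool_pos: [0.4132, 0.0035, 0.2309]
tool_rot: [3.138, -0.148, -0.001]
contact_force: [0.4, 0.1, -0.1]
opening: 0.03
grip_force: 0.0
```

```bash
python3 -m handwheel '[{"tx":7,"ty":-19,"tz":0,"roll":0.006},{"tx":7.5,"ty":-19,"tz":0,"roll":0},{"tx":0,"ty":0,"tz":30,"roll":0},{"tx":0,"ty":0,"tz":35,"roll":0},{"tx":0,"ty":0,"tz":35,"roll":0},{"tx":0,"ty":0,"tz":35,"roll":0},{"tx":0,"ty":0,"tz":30,"roll":0},{"tx":0,"ty":0,"tz":20,"roll":0},{"tx":0,"ty":0,"tz":15,"roll":0},{"tx":0,"ty":0,"tz":5,"roll":0},{"tx":0,"ty":0,"tz":0,"roll":0},{"tx":0,"ty":0,"tz":0,"roll":0}]'
python3 - <<'E'
from h import *
p,d=optics.get_image("scene");cv2.imwrite("pics/s1.png",cv2.resize(p[200:380,130:430],None,fx=2.6,fy=2.6)[:,:,::-1])
from station import ctrl;o=ctrl.get_obs();print(o["tool_pos"],o["contact_force"])
E
```

```text
t: 3.02
tool_pos: [0.4321, 0.0389, 0.0269]
tool_rot: [3.137, -0.162, 0.001]
contact_force: [1.2, -0.3, -0.1]
opening: 0.03
grip_force: 0.0
[0.43273362 0.03904198 0.02762312] [-0.23556332  0.10417004 -0.35596048]
```

View pics/s1.png

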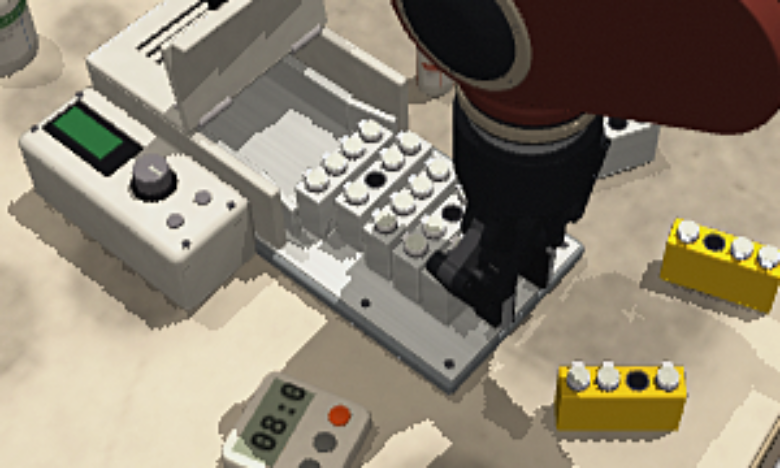

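```bash
python3 -m handwheel '[{"tx":3,"ty":0,"tz":2,"roll":0},{"tx":3,"ty":0,"tz":1,"roll":0},{"tx":3,"ty":0,"tz":0,"roll":0},{"tx":2,"ty":0,"tz":0,"roll":0},{"tx":2,"ty":0,"tz":0,"roll":0},{"tx":2,"ty":0,"tz":0,"roll":0},{"tx":2,"ty":0,"tz":0,"roll":0},{"tx":2,"ty":0,"tz":0,"roll":0}]'
python3 -m handwheel '[{"tx":2,"ty":0,"tz":0,"roll":0},{"tx":2,"ty":0,"tz":0,"roll":0},{"tx":2,"ty":0,"tz":0,"roll":0},{"tx":2,"ty":0,"tz":0,"roll":0},{"tx":2,"ty":0,"tz":0,"roll":0}]'
```

```text
t: 3.73
tool_pos: [0.4504, 0.038, 0.0232]
tool_rot: [-3.138, 0.159, 0.001]
contact_force: [-3.0, 0.5, 1.3]
opening: 0.03
grip_force: 1.4
t: 4.15
tool_pos: [0.4604, 0.0369, 0.0232]
tool_rot: [-3.138, 0.159, 0.001]
contact_force: [-3.5, 0.8, 2.0]
opening: 0.0298
grip_force: 1.6
```

```bash
python3 -m handwheel '[{"tx":2,"ty":0,"tz":0,"roll":0},{"tx":2,"ty":0,"tz":0,"roll":0},{"tx":2,"ty":0,"tz":0,"roll":0},{"tx":2,"ty":0,"tz":0,"roll":0}]'
python3 -m handwheel '[{"tx":2,"ty":0,"tz":0,"roll":0},{"tx":2,"ty":0,"tz":0,"roll":0},{"tx":2,"ty":0,"tz":0,"roll":0},{"tx":2,"ty":0,"tz":0,"roll":0}]'
python3 -m handwheel '[{"tx":2,"ty":0,"tz":0,"roll":0},{"tx":2,"ty":0,"tz":0,"roll":0},{"tx":2,"ty":0,"tz":0,"roll":0},{"tx":2,"ty":0,"tz":0,"roll":0}]'
```

```text
t: 4.48
tool_pos: [0.4684, 0.0361, 0.0231]
tool_rot: [-3.138, 0.159, 0.001]
contact_force: [-3.4, 0.6, 0.4]
opening: 0.03
grip_force: 1.9
t: 4.82
tool_pos: [0.4765, 0.0353, 0.0231]
tool_rot: [-3.138, 0.159, 0.0]
contact_force: [-2.4, -0.2, -0.6]
opening: 0.0302
grip_force: 1.6
t: 5.15
tool_pos: [0.4844, 0.0344, 0.0232]
tool_rot: [3.138, -0.159, -0.0]
contact_force: [-3.9, -0.6, -0.7]
opening: 0.0299
grip_force: 1.6
```

```bash
python3 -m handwheel '[{"tx":2,"ty":0,"tz":0,"roll":0},{"tx":2,"ty":0,"tz":0,"roll":0},{"tx":2,"ty":0,"tz":0,"roll":0},{"tx":2,"ty":0,"tz":0,"roll":0},{"tx":2,"ty":0,"tz":0,"roll":0}]'
python3 -m handwheel '[{"tx":2,"ty":0,"tz":0,"roll":0},{"tx":2,"ty":0,"tz":0,"roll":0},{"tx":2,"ty":0,"tz":0,"roll":0},{"tx":2,"ty":0,"tz":0,"roll":0},{"tx":2,"ty":0,"tz":0,"roll":0}]'
python3 - <<'E'
from h import *
p,d=optics.get_image("scene");cv2.imwrite("pics/s2.png",cv2.resize(p[180:340,150:400],None,fx=3,fy=3)[:,:,::-1])
E
```

```text
t: 5.57
tool_pos: [0.4946, 0.0335, 0.0233]
tool_rot: [-3.138, 0.159, -0.0]
contact_force: [-2.3, 0.7, -0.8]
opening: 0.0303
grip_force: 1.4
t: 5.98
tool_pos: [0.5043, 0.0326, 0.0233]
tool_rot: [-3.137, 0.159, 0.0]
contact_force: [-4.5, 1.2, 0.5]
opening: 0.0301
grip_force: 2.0
```

View pics/s2.png

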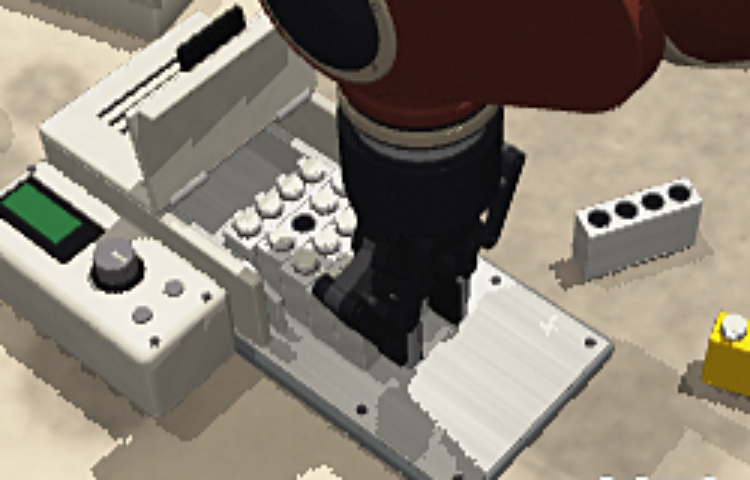

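The picture shows the row closed up and straight, entering between the cheeks (leading caps around (245,220)–(310,165)).

```bash
python3 -m handwheel '[{"tx":2,"ty":0,"tz":0,"roll":0},{"tx":2,"ty":0,"tz":0,"roll":0},{"tx":2,"ty":0,"tz":0,"roll":0},{"tx":2,"ty":0,"tz":0,"roll":0},{"tx":2,"ty":0,"tz":0,"roll":0}]'
python3 -m handwheel '[{"tx":2,"ty":0,"tz":0,"roll":0},{"tx":2,"ty":0,"tz":0,"roll":0},{"tx":2,"ty":0,"tz":0,"roll":0},{"tx":2,"ty":0,"tz":0,"roll":0},{"tx":2,"ty":0,"tz":0,"roll":0}]'
python3 -m handwheel '[{"tx":2,"ty":0,"tz":0,"roll":0},{"tx":2,"ty":0,"tz":0,"roll":0},{"tx":2,"ty":0,"tz":0,"roll":0},{"tx":2,"ty":0,"tz":0,"roll":0},{"tx":2,"ty":0,"tz":0,"roll":0}]'
```

```text
t: 6.45
tool_pos: [0.5146, 0.0314, 0.0234]
tool_rot: [3.138, -0.159, 0.001]
contact_force: [-3.4, 1.1, -0.1]
opening: 0.03
grip_force: 1.7
t: 6.87
tool_pos: [0.5244, 0.0304, 0.0234]
tool_rot: [3.138, -0.159, 0.0]
contact_force: [-5.0, -0.1, 0.2]
opening: 0.0301
grip_force: 1.9
t: 7.28
tool_pos: [0.5344, 0.0294, 0.0234]
tool_rot: [3.137, -0.159, 0.0]
contact_force: [-4.4, 0.2, 1.5]
opening: 0.0298
grip_force: 1.9
```

```bash
python3 -m handwheel '[{"tx":2,"ty":0,"tz":0,"roll":0},{"tx":2,"ty":0,"tz":0,"roll":0},{"tx":2,"ty":0,"tz":0,"roll":0},{"tx":2,"ty":0,"tz":0,"roll":0},{"tx":2,"ty":0,"tz":0,"roll":0},{"tx":1,"ty":0,"tz":0,"roll":0}]'
python3 -m handwheel '[{"tx":1,"ty":0,"tz":0,"roll":0},{"tx":1,"ty":0,"tz":0,"roll":0},{"tx":0.5,"ty":0,"tz":0,"roll":0},{"tx":0.5,"ty":0,"tz":0,"roll":0}]'
python3 -m handwheel '[{"tx":0.5,"ty":0,"tz":0,"roll":0},{"tx":0.5,"ty":0,"tz":0,"roll":0},{"tx":0.5,"ty":0,"tz":0,"roll":0}]'
```

```text
t: 7.78
tool_pos: [0.5454, 0.0283, 0.0234]
tool_rot: [3.138, -0.159, 0.001]
contact_force: [-3.7, 1.2, 2.4]
opening: 0.0301
grip_force: 2.1
t: 8.12
tool_pos: [0.5481, 0.028, 0.0234]
tool_rot: [3.138, -0.159, -0.0]
contact_force: [-4.0, 0.8, 2.0]
opening: 0.0301
grip_force: 2.2
t: 8.37
tool_pos: [0.5493, 0.0278, 0.0233]
tool_rot: [3.137, -0.159, -0.001]
contact_force: [-5.0, 0.0, 3.0]
opening: 0.0301
grip_force: 2.5
```

```bash
cat > ok.py <<'E'
from station import ctrl; import sys
o=ctrl.get_obs();f=o["contact_force"];F=-(.995*f[0]-.1*f[1]);x=(o["tool_pos"][0]-.5677)*.995-.1*(o["tool_pos"][1]-.0252)
print("F %.1f  xw %.2f"%(F,x*1000)); sys.exit(F>8)
E
H="python3 -m handwheel"
$H '[{"tx":0.5,"ty":0,"tz":0,"roll":0},{"tx":0.5,"ty":0,"tz":0,"roll":0},{"tx":0.5,"ty":0,"tz":0,"roll":0}]' >/dev/null; python3 ok.py &&
$H '[{"tx":0.5,"ty":0,"tz":0,"roll":0},{"tx":0.5,"ty":0,"tz":0,"roll":0},{"tx":0.5,"ty":0,"tz":0,"roll":0}]' >/dev/null && python3 ok.py &&
$H '[{"tx":0.5,"ty":0,"tz":0,"roll":0},{"tx":0.5,"ty":0,"tz":0,"roll":0},{"tx":0.5,"ty":0,"tz":0,"roll":0}]' >/dev/null && python3 ok.py &&
$H '[{"tx":0.5,"ty":0,"tz":0,"roll":0},{"tx":0.5,"ty":0,"tz":0,"roll":0}]' >/dev/null && python3 ok.py &&
$H '[{"tx":0.5,"ty":0,"tz":0,"roll":0},{"tx":0.5,"ty":0,"tz":0,"roll":0}]' >/dev/null && python3 ok.py &&
$H '[{"tx":0.5,"ty":0,"tz":0,"roll":0},{"tx":0.5,"ty":0,"tz":0,"roll":0}]' >/dev/null && python3 ok.py &&
$H '[{"tx":0.4,"ty":0,"tz":0,"roll":0},{"tx":0.4,"ty":0,"tz":0,"roll":0}]' >/dev/null && python3 ok.py &&
$H '[{"tx":0.4,"ty":0,"tz":0,"roll":0},{"tx":0.4,"ty":0,"tz":0,"roll":0}]' >/dev/null && python3 ok.py &&
$H '[{"tx":0.4,"ty":0,"tz":0,"roll":0},{"tx":0.4,"ty":0,"tz":0,"roll":0}]' >/dev/null && python3 ok.py &&
$H '[{"tx":0.4,"ty":0,"tz":0,"roll":0},{"tx":0.4,"ty":0,"tz":0,"roll":0}]' >/dev/null && python3 ok.py
```

```text
F 4.1  xw -16.88False
```

```bash
sed -i 's/sys.exit(F>8)/sys.exit(int(F>8))/' ok.py
python3 -m handwheel '[{"tx":0.5,"ty":0,"tz":0,"roll":0},{"tx":0.5,"ty":0,"tz":0,"roll":0},{"tx":0.5,"ty":0,"tz":0,"roll":0}]' >/dev/null; python3 ok.py &&
python3 -m handwheel '[{"tx":0.5,"ty":0,"tz":0,"roll":0},{"tx":0.5,"ty":0,"tz":0,"roll":0},{"tx":0.5,"ty":0,"tz":0,"roll":0}]' >/dev/null && python3 ok.py &&
python3 -m handwheel '[{"tx":0.5,"ty":0,"tz":0,"roll":0},{"tx":0.5,"ty":0,"tz":0,"roll":0}]' >/dev/null && python3 ok.py &&
python3 -m handwheel '[{"tx":0.5,"ty":0,"tz":0,"roll":0},{"tx":0.5,"ty":0,"tz":0,"roll":0}]' >/dev/null && python3 ok.py &&
python3 -m handwheel '[{"tx":0.5,"ty":0,"tz":0,"roll":0},{"tx":0.5,"ty":0,"tz":0,"roll":0}]' >/dev/null && python3 ok.py &&
python3 -m handwheel '[{"tx":0.4,"ty":0,"tz":0,"roll":0},{"tx":0.4,"ty":0,"tz":0,"roll":0}]' >/dev/null && python3 ok.py &&
python3 -m handwheel '[{"tx":0.4,"ty":0,"tz":0,"roll":0},{"tx":0.4,"ty":0,"tz":0,"roll":0}]' >/dev/null && python3 ok.py &&
python3 -m handwheel '[{"tx":0.4,"ty":0,"tz":0,"roll":0},{"tx":0.4,"ty":0,"tz":0,"roll":0}]' >/dev/null && python3 ok.py &&
python3 -m handwheel '[{"tx":0.4,"ty":0,"tz":0,"roll":0},{"tx":0.4,"ty":0,"tz":0,"roll":0}]' >/dev/null && python3 ok.py
```

```text
F 4.4  xw -15.33
F 5.4  xw -13.85
F 4.3  xw -12.85
F 4.9  xw -11.83
F 5.2  xw -10.83
F 4.7  xw -10.04
F 5.3  xw -9.24
F 4.8  xw -8.43
F 4.9  xw -7.62
```

```bash
python3 -m handwheel '[{"tx":0.4,"ty":0,"tz":0,"roll":0},{"tx":0.4,"ty":0,"tz":0,"roll":0}]' >/dev/null && python3 ok.py &&
python3 -m handwheel '[{"tx":0.4,"ty":0,"tz":0,"roll":0},{"tx":0.4,"ty":0,"tz":0,"roll":0}]' >/dev/null && python3 ok.py &&
python3 -m handwheel '[{"tx":0.4,"ty":0,"tz":0,"roll":0},{"tx":0.4,"ty":0,"tz":0,"roll":0}]' >/dev/null && python3 ok.py &&
python3 -m handwheel '[{"tx":0.4,"ty":0,"tz":0,"roll":0},{"tx":0.4,"ty":0,"tz":0,"roll":0}]' >/dev/null && python3 ok.py &&
python3 -m handwheel '[{"tx":0.4,"ty":0,"tz":0,"roll":0},{"tx":0.4,"ty":0,"tz":0,"roll":0}]' >/dev/null && python3 ok.py &&
python3 -m handwheel '[{"tx":0.4,"ty":0,"tz":0,"roll":0},{"tx":0.4,"ty":0,"tz":0,"roll":0}]' >/dev/null && python3 ok.py &&
python3 -m handwheel '[{"tx":0.4,"ty":0,"tz":0,"roll":0},{"tx":0.4,"ty":0,"tz":0,"roll":0}]' >/dev/null && python3 ok.py &&
python3 -m handwheel '[{"tx":0.4,"ty":0,"tz":0,"roll":0},{"tx":0.4,"ty":0,"tz":0,"roll":0}]' >/dev/null && python3 ok.py &&
python3 -m handwheel '[{"tx":0.4,"ty":0,"tz":0,"roll":0},{"tx":0.4,"ty":0,"tz":0,"roll":0}]' >/dev/null && python3 ok.py &&
python3 -m handwheel '[{"tx":0.4,"ty":0,"tz":0,"roll":0},{"tx":0.4,"ty":0,"tz":0,"roll":0}]' >/dev/null && python3 ok.py &&
python3 -m handwheel '[{"tx":0.4,"ty":0,"tz":0,"roll":0},{"tx":0.4,"ty":0,"tz":0,"roll":0}]' >/dev/null && python3 ok.py &&
python3 -m handwheel '[{"tx":0.4,"ty":0,"tz":0,"roll":0},{"tx":0.4,"ty":0,"tz":0,"roll":0}]' >/dev/null && python3 ok.py
```

```text
F 5.3  xw -6.84
F 5.0  xw -6.02
F 4.3  xw -5.21
F 4.2  xw -4.42
F 3.7  xw -3.61
F 4.5  xw -2.81
F 4.9  xw -2.00
F 6.3  xw -1.32
F 6.0  xw -0.75
F 6.0  xw -0.06
F 7.1  xw 0.52
F 6.0  xw 1.20
```

```bash
python3 ok.py && python3 -m handwheel '[{"tx":0.4,"ty":0,"tz":0,"roll":0},{"tx":0.4,"ty":0,"tz":0,"roll":0}]' >/dev/null && python3 ok.py &&
python3 -m handwheel '[{"tx":0.4,"ty":0,"tz":0,"roll":0},{"tx":0.4,"ty":0,"tz":0,"roll":0}]' >/dev/null && python3 ok.py &&
python3 -m handwheel '[{"tx":0.4,"ty":0,"tz":0,"roll":0},{"tx":0.4,"ty":0,"tz":0,"roll":0}]' >/dev/null && python3 ok.py &&
python3 -m handwheel '[{"tx":0.4,"ty":0,"tz":0,"roll":0},{"tx":0.4,"ty":0,"tz":0,"roll":0}]' >/dev/null && python3 ok.py &&
python3 -m handwheel '[{"tx":0.4,"ty":0,"tz":0,"roll":0},{"tx":0.4,"ty":0,"tz":0,"roll":0}]' >/dev/null && python3 ok.py &&
python3 -m handwheel '[{"tx":0.4,"ty":0,"tz":0,"roll":0},{"tx":0.4,"ty":0,"tz":0,"roll":0}]' >/dev/null && python3 ok.py &&
python3 -m handwheel '[{"tx":0.4,"ty":0,"tz":0,"roll":0},{"tx":0.4,"ty":0,"tz":0,"roll":0}]' >/dev/null && python3 ok.py &&
python3 -m handwheel '[{"tx":0.4,"ty":0,"tz":0,"roll":0},{"tx":0.4,"ty":0,"tz":0,"roll":0}]' >/dev/null && python3 ok.py &&
python3 -m handwheel '[{"tx":0.4,"ty":0,"tz":0,"roll":0},{"tx":0.4,"ty":0,"tz":0,"roll":0}]' >/dev/null && python3 ok.py &&
python3 -m handwheel '[{"tx":0.4,"ty":0,"tz":0,"roll":0},{"tx":0.4,"ty":0,"tz":0,"roll":0}]' >/dev/null && python3 ok.py &&
python3 -m handwheel '[{"tx":0.4,"ty":0,"tz":0,"roll":0},{"tx":0.4,"ty":0,"tz":0,"roll":0}]' >/dev/null && python3 ok.py &&
python3 -m handwheel '[{"tx":0.4,"ty":0,"tz":0,"roll":0},{"tx":0.4,"ty":0,"tz":0,"roll":0}]' >/dev/null && python3 ok.py
```

```text
F 6.0  xw 1.20
F 5.8  xw 2.36
F 5.6  xw 3.19
F 4.7  xw 4.01
F 4.9  xw 4.80
F 4.8  xw 5.63
F 5.3  xw 6.45
F 5.2  xw 7.22
F 8.8  xw 7.47
```

```bash
python3 -m handwheel '[{"tx":0,"ty":0,"tz":0,"roll":0},{"tx":0,"ty":0,"tz":0,"roll":0}]' >/dev/null; python3 ok.py
python3 -m handwheel '[{"tx":0.3,"ty":0,"tz":0,"roll":0},{"tx":0,"ty":0,"tz":0,"roll":0}]' >/dev/null ; python3 ok.py
```

```text
F 8.2  xw 7.43
F 8.7  xw 7.43
```

```bash
python3 -m handwheel '[{"tx":0.3,"ty":0,"tz":0,"roll":0},{"tx":0,"ty":0,"tz":0,"roll":0}]' >/dev/null; python3 ok.py
python3 -m handwheel '[{"tx":0.3,"ty":0,"tz":0,"roll":0},{"tx":0,"ty":0,"tz":0,"roll":0}]' >/dev/null ; python3 ok.py
```

```text
F 10.0  xw 7.43
F 10.2  xw 7.42
```

```bash
python3 -m handwheel '[{"tx":0.4,"ty":0,"tz":0,"roll":0},{"tx":0,"ty":0,"tz":0,"roll":0}]' >/dev/null; python3 ok.py
python3 -m handwheel '[{"tx":0.4,"ty":0,"tz":0,"roll":0},{"tx":0,"ty":0,"tz":0,"roll":0}]' >/dev/null ; python3 ok.py
```

```text
F 11.8  xw 7.41
F 13.4  xw 7.41
```

```bash
python3 -m handwheel '[{"tx":-2,"ty":0,"tz":0,"roll":0},{"tx":-2,"ty":0,"tz":0,"roll":0},{"tx":0,"ty":0,"tz":0,"roll":0}]' >/dev/null; python3 ok.py
python3 -m handwheel '[{"tx":0.7,"ty":0,"tz":0,"roll":0},{"tx":0.7,"ty":0,"tz":0,"roll":0},{"tx":0.4,"ty":0,"tz":0,"roll":0},{"tx":0.4,"ty":0,"tz":0,"roll":0},{"tx":0.4,"ty":0,"tz":0,"roll":0},{"tx":0.4,"ty":0,"tz":0,"roll":0},{"tx":0.4,"ty":0,"tz":0,"roll":0},{"tx":0,"ty":0,"tz":0,"roll":0}]' >/dev/null ; python3 ok.py
python3 -m handwheel '[{"tx":0.3,"ty":0,"tz":0,"roll":0},{"tx":0.3,"ty":0,"tz":0,"roll":0},{"tx":0,"ty":0,"tz":0,"roll":0}]' >/dev/null ; python3 ok.py
```

```text
F -0.5  xw 7.07
F 10.3  xw 7.40
F 11.3  xw 7.38
```

```bash
python3 -m handwheel '[{"tx":0.3,"ty":0,"tz":0,"roll":0},{"tx":0.3,"ty":0,"tz":0,"roll":0},{"tx":0,"ty":0,"tz":0,"roll":0},{"tx":0,"ty":0,"tz":0,"roll":0}]' >/dev/null; python3 ok.py
python3 -m handwheel '[{"tx":0,"ty":0,"tz":0,"roll":0}]' >/dev/null ; python3 ok.py
python3 -m handwheel '[{"tx":0,"ty":0,"tz":0,"roll":0}]' >/dev/null ; python3 ok.py
```

```text
F 12.8  xw 7.33
F 12.6  xw 7.31
F 12.8  xw 7.34
```

```bash
python3 -m handwheel '[{"tx":0.3,"ty":0,"tz":0,"roll":0},{"tx":0.3,"ty":0,"tz":0,"roll":0},{"tx":0,"ty":0,"tz":0,"roll":0},{"tx":0,"ty":0,"tz":0,"roll":0}]' >/dev/null; python3 ok.py
python3 -m handwheel '[{"tx":0,"ty":0,"tz":0,"roll":0},{"tx":0,"ty":0,"tz":0,"roll":0}]' ; python3 ok.py
python3 -m handwheel '[{"tx":0,"ty":0,"tz":0,"roll":0},{"tx":0,"ty":0,"tz":0,"roll":0}]' >/dev/null ; python3 ok.py
```

```text
F 15.2  xw 7.32
t: 16.78
tool_pos: [0.575, 0.0254, 0.0221]
tool_rot: [-3.137, 0.158, 0.016]
contact_force: [-14.4, 0.7, 8.2]
opening: 0.0301
grip_force: 7.4
F 14.4  xw 7.30
F 15.0  xw 7.30
```

```bash
python3 -m handwheel '[{"tx":0,"ty":0,"tz":-0.4,"roll":0},{"tx":0,"ty":0,"tz":-0.4,"roll":0},{"tx":0,"ty":0,"tz":0,"roll":0},{"tx":0,"ty":0,"tz":0,"roll":0}]' ; python3 ok.py
python3 -m handwheel '[{"tx":0,"ty":0,"tz":0,"roll":0}]' ; python3 ok.py
```

```text
t: 17.28
tool_pos: [0.5751, 0.0254, 0.0222]
tool_rot: [-3.137, 0.159, 0.015]
contact_force: [-11.7, 1.3, 4.3]
opening: 0.03
grip_force: 6.0
F 11.7  xw 7.34
t: 17.37
tool_pos: [0.5751, 0.0254, 0.0222]
tool_rot: [-3.137, 0.159, 0.015]
contact_force: [-11.7, 1.4, 2.6]
opening: 0.0303
grip_force: 6.0
F 11.8  xw 7.31
```

```bash
python3 -m handwheel '[{"tx":0.4,"ty":0,"tz":-0.4,"roll":0},{"tx":0.4,"ty":0,"tz":-0.2,"roll":0},{"tx":0.4,"ty":0,"tz":-0.2,"roll":0},{"tx":0,"ty":0,"tz":0,"roll":0},{"tx":0,"ty":0,"tz":0,"roll":0}]' ; python3 ok.py
python3 -m handwheel '[{"tx":0,"ty":0,"tz":0,"roll":0}]' >/dev/null; python3 ok.py
```

```text
t: 17.78
tool_pos: [0.575, 0.0254, 0.0222]
tool_rot: [-3.137, 0.158, 0.02]
contact_force: [-14.5, 1.1, 3.5]
opening: 0.0298
grip_force: 7.1
F 14.6  xw 7.22
F 13.2  xw 7.24
```

```bash
python3 -m handwheel '[{"tx":0.4,"ty":0,"tz":-0.3,"roll":0},{"tx":0.4,"ty":0,"tz":-0.3,"roll":0},{"tx":0,"ty":0,"tz":0,"roll":0},{"tx":0,"ty":0,"tz":0,"roll":0},{"tx":0,"ty":0,"tz":0,"roll":0}]' ; python3 ok.py
python3 -m handwheel '[{"tx":0,"ty":0,"tz":0,"roll":0}]' >/dev/null; python3 ok.py
python3 -m handwheel '[{"tx":0,"ty":0,"tz":0,"roll":0}]' >/dev/null; python3 ok.py
```

```text
t: 18.28
tool_pos: [0.575, 0.0254, 0.0223]
tool_rot: [-3.137, 0.158, 0.023]
contact_force: [-14.9, 1.9, 2.6]
opening: 0.03
grip_force: 7.8
F 15.0  xw 7.25
F 15.8  xw 7.22
F 15.6  xw 7.19
```

```bash
python3 -m handwheel '[{"tx":0.3,"ty":0,"tz":-0.2,"roll":0},{"tx":0.1,"ty":0,"tz":-0.1,"roll":0},{"tx":0,"ty":0,"tz":0,"roll":0},{"tx":0,"ty":0,"tz":0,"roll":0},{"tx":0,"ty":0,"tz":0,"roll":0}]' ; python3 ok.py
python3 -m handwheel '[{"tx":0,"ty":0,"tz":0,"roll":0},{"tx":0,"ty":0,"tz":0,"roll":0},{"tx":0,"ty":0,"tz":0,"roll":0}]' >/dev/null; python3 ok.py
python3 - <<'E'
from h import *
p,d=optics.get_image("scene");cv2.imwrite("pics/s3.png",cv2.resize(p[160:310,140:390],None,fx=3,fy=3)[:,:,::-1])
E
```

```text
t: 18.87
tool_pos: [0.5749, 0.0254, 0.0223]
tool_rot: [-3.137, 0.158, 0.025]
contact_force: [-16.7, 0.7, 1.8]
opening: 0.0303
grip_force: 8.1
F 16.7  xw 7.17
F 16.6  xw 7.21
```

View pics/s3.png

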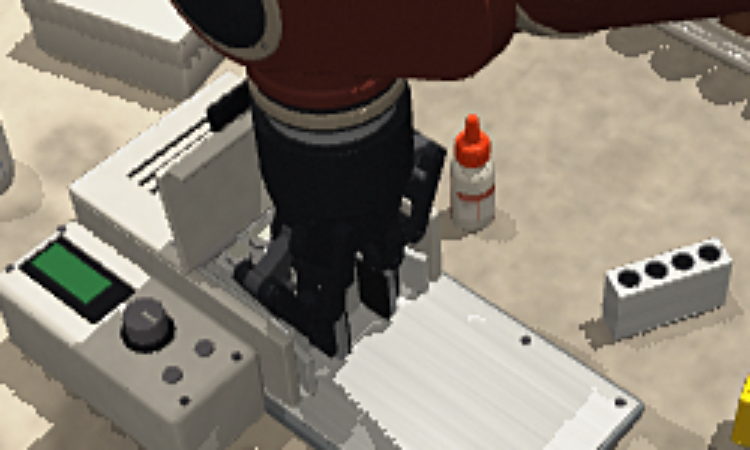

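```bash
python3 -m handwheel '[{"tx":-1.5,"ty":0,"tz":0,"roll":0},{"tx":-1.5,"ty":0,"tz":0,"roll":0},{"tx":-3,"ty":0,"tz":0,"roll":0},{"tx":-6,"ty":0,"tz":0,"roll":0},{"tx":-10,"ty":0,"tz":0,"roll":0},{"tx":-15,"ty":0,"tz":0,"roll":0},{"tx":-5,"ty":0,"tz":-25,"roll":0},{"tx":0,"ty":0,"tz":-40,"roll":0},{"tx":0,"ty":0,"tz":-40,"roll":0},{"tx":0,"ty":0,"tz":-40,"roll":0},{"tx":0,"ty":0,"tz":-15,"roll":0},{"tx":0,"ty":0,"tz":0,"roll":0}]' 0
python3 - <<'E'
from h import *
p,d=optics.get_image("scene");cv2.imwrite("pics/s4.png",cv2.resize(p[160:310,140:390],None,fx=3,fy=3)[:,:,::-1])
E
```

```text
t: 20.17
tool_pos: [0.5429, 0.0287, 0.193]
tool_rot: [3.137, -0.159, 0.02]
contact_force: [0.2, 0.3, 0.8]
opening: 0.0001
grip_force: 0.0
```

View pics/s4.png

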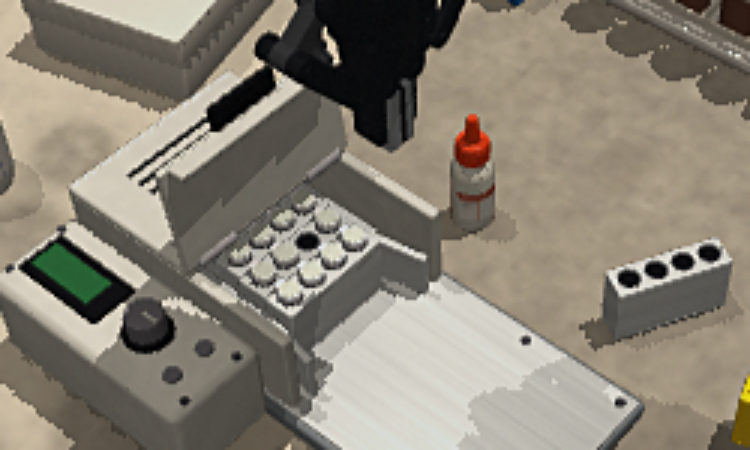

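The picture shows the row straight and closed inside the tunnel: caps at (235,255)–(350,235), and the last block's rear face just inside the mouth. The lid is still open. Next I go over it and pull it shut from behind.

```bash
python3 -m handwheel '[{"tx":20,"ty":0,"tz":0,"roll":0},{"tx":30,"ty":0,"tz":0,"roll":0},{"tx":30,"ty":0,"tz":0,"roll":0},{"tx":30,"ty":0,"tz":0,"roll":0},{"tx":25,"ty":0,"tz":0,"roll":0},{"tx":10,"ty":0,"tz":10,"roll":0},{"tx":0,"ty":0,"tz":25,"roll":0},{"tx":0,"ty":0,"tz":20,"roll":0},{"tx":0,"ty":0,"tz":10,"roll":0},{"tx":0,"ty":0,"tz":0,"roll":0},{"tx":0,"ty":0,"tz":0,"roll":0}]' 0; python3 ok.py
```

```text
t: 21.13
tool_pos: [0.6827, 0.0144, 0.1191]
tool_rot: [-3.137, 0.159, 0.005]
contact_force: [-0.7, -0.3, 0.7]
opening: -0.0002
grip_force: 0.0
F 0.7  xw 115.46
```

```bash
python3 -m handwheel '[{"tx":-5,"ty":0,"tz":-3,"roll":0},{"tx":-7,"ty":0,"tz":-3,"roll":0},{"tx":-7,"ty":0,"tz":0,"roll":0},{"tx":-6,"ty":0,"tz":0,"roll":0},{"tx":-6,"ty":0,"tz":0,"roll":0},{"tx":-6,"ty":0,"tz":0,"roll":0},{"tx":-6,"ty":0,"tz":2,"roll":0},{"tx":-6,"ty":0,"tz":2,"roll":0}]'; python3 ok.py
python3 -m handwheel '[{"tx":-6,"ty":0,"tz":3,"roll":0},{"tx":-6,"ty":0,"tz":4,"roll":0},{"tx":-6,"ty":0,"tz":4,"roll":0}]'; python3 ok.py
```

```text
t: 21.8
tool_pos: [0.6352, 0.0192, 0.1236]
tool_rot: [3.137, -0.159, 0.003]
contact_force: [1.7, -0.3, 2.0]
opening: -0.0002
grip_force: 1.1
F -1.8  xw 67.75
t: 22.05
tool_pos: [0.6164, 0.0211, 0.1114]
tool_rot: [-3.138, 0.159, 0.001]
contact_force: [2.1, 0.0, 1.8]
opening: 0.0003
grip_force: 1.1
F -2.1  xw 48.91
```

```bash
python3 -m handwheel '[{"tx":-6,"ty":0,"tz":4,"roll":0},{"tx":-6,"ty":0,"tz":5,"roll":0},{"tx":-6,"ty":0,"tz":5,"roll":0},{"tx":-6,"ty":0,"tz":4,"roll":0},{"tx":-4,"ty":0,"tz":4,"roll":0},{"tx":0,"ty":0,"tz":3,"roll":0},{"tx":0,"ty":0,"tz":0,"roll":0}]'; python3 ok.py
python3 -m handwheel '[{"tx":0,"ty":0,"tz":2,"roll":0},{"tx":0,"ty":0,"tz":2,"roll":0},{"tx":0,"ty":0,"tz":0,"roll":0}]'
```

```text
t: 22.63
tool_pos: [0.5879, 0.024, 0.0854]
tool_rot: [-3.137, 0.159, 0.005]
contact_force: [-0.4, -0.0, -0.4]
opening: -0.0001
grip_force: 0.0
F 0.4  xw 20.22
t: 22.88
tool_pos: [0.5893, 0.0239, 0.0824]
tool_rot: [-3.138, 0.159, 0.001]
contact_force: [-0.5, 0.3, -0.0]
opening: -0.0001
grip_force: 0.0
```

```bash
python3 -m handwheel '[{"tx":-4,"ty":0,"tz":1,"roll":0},{"tx":-4,"ty":0,"tz":1,"roll":0},{"tx":0,"ty":0,"tz":0.5,"roll":0},{"tx":0,"ty":0,"tz":0,"roll":0}]'
python3 -m handwheel '[{"tx":0,"ty":0,"tz":0.5,"roll":0},{"tx":0,"ty":0,"tz":0.5,"roll":0},{"tx":0,"ty":0,"tz":0,"roll":0}]'
```

```text
t: 23.22
tool_pos: [0.5808, 0.0247, 0.0801]
tool_rot: [-3.138, 0.159, 0.001]
contact_force: [0.7, 0.2, 0.4]
opening: -0.0002
grip_force: 0.0
t: 23.47
tool_pos: [0.581, 0.0247, 0.08]
tool_rot: [-3.138, 0.159, 0.002]
contact_force: [-4.6, -0.2, 5.9]
opening: 0.0004
grip_force: 2.9
```

```bash
python3 -m handwheel '[{"tx":0,"ty":0,"tz":-3,"roll":0},{"tx":0,"ty":0,"tz":-15,"roll":0},{"tx":0,"ty":0,"tz":-35,"roll":0},{"tx":0,"ty":0,"tz":-40,"roll":0},{"tx":-20,"ty":0,"tz":-35,"roll":0},{"tx":-35,"ty":0,"tz":-10,"roll":0},{"tx":-38,"ty":0,"tz":0,"roll":0},{"tx":-38,"ty":0,"tz":0,"roll":0},{"tx":-20,"ty":0,"tz":0,"roll":0},{"tx":0,"ty":0,"tz":0,"roll":0},{"tx":0,"ty":0,"tz":0,"roll":0}]'
python3 - <<'E'
from h import *
p,d=optics.get_image("scene");cv2.imwrite("pics/s5.png",p[:,:,::-1])
W=cloud("scene",d); M=np.array([.5677,.0252,0]);R=np.array([[.995,-.1,0],[.1,.995,0],[0,0,1]])
q=(W.reshape(-1,3)-M)@R.T
for a in range(0,70,10):
    k=(abs(q[:,0]-a-5e-3*1000)<5) if 0 else ((q[:,0]>a/1e3)&(q[:,0]<(a+10)/1e3)&(abs(q[:,1])<.05)&(q[:,2]<.12)); print(a,k.sum(),np.median(q[k,2]))
E
```

```text
t: 24.38
tool_pos: [0.4309, 0.04, 0.2176]
tool_rot: [3.138, -0.159, 0.003]
contact_force: [1.3, 0.8, -0.5]
opening: 0.0001
grip_force: 0.0
0 679 0.06288259619192493
10 594 0.07629547556719374
20 298 0.07811428420080807
30 301 0.07805642524298684
40 306 0.07804352713257262
50 291 0.07818312691546458
60 295 0.07836695238466118
```

View pics/s5.png

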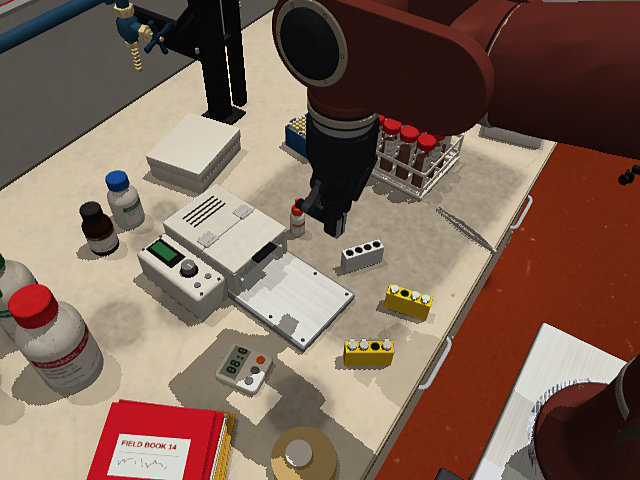

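The lid is shut and level around (250,230), at 78 mm all along its length. The spare (362,255), timer (243,368) and dropper (297,218) have not moved, and the robot is clear of everything.

```bash
python3 -c "
from station import ctrl; print(ctrl.finish_job())"
```

```text
the job is handed in; nothing more can be done
None
```

The row of five is closed up against the contact plate, the lid is shut and level, and the job was handed in after about 24 s on the robot clock; the final push read 16.6 N at the wrist, which less about 5 N of drag is roughly 12 N on the plate, an estimate since the plate force can't be measured directly.

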